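Shut the fitter's tool chest

TASK

Shut up the red tool chest on the bench with your fingertips alone: push both open drawers fully home, and only then push the raised lid down until it is fully shut, because the lid locks the drawers as it closes. Only push, without slamming: do not pull a drawer further out, raise the lid or lift its folded carry handle, and leave the socket in the chest and the parts and can on the bench where they are.

Things in the scene. Friction and masses are not known exactly. Their poses are not given: they have to be found in the camera images.
- chest: Red sheet-steel tool chest, fully loaded: it stands fixed on the bench. Case 200 deep (its x) x 320 wide (its y) x 138 high (rim). Origin: centre of its underside, on the bench. Its front, with the drawers, faces its own -x, roughly towards the robot; its yaw varies by up to 0.45 rad. Above the drawers is an open till, floor 119 mm above the bench, with the loose socket in it. Front wall of the till is at chest x = -100 mm.
- upper_drawer (a joint): Travel of the upper drawer, m: 0 = fully home, positive = pulled out towards the chest's -x. Starts 0.03 to 0.06. Slides on runners with 2 N friction and 6 N per m/s drag, stays where it is left. Front panel 316 wide, from 68 to 112 mm above the bench; its outer face lies at chest x = -105 mm minus the joint value.
- upper_drawer_pull (a point): Middle of the foremost face of the upper drawer's full-width aluminium pull, a strip 308 wide, 12 high, standing 12 mm proud of the panel along its upper edge (100 to 112 mm above the bench; the point is at 106). Push it towards the chest's +x. When home it is at chest x = -117 mm.
- lower_drawer (a joint): Travel of the lower drawer, same meaning, starts, friction and make as the upper. Front panel from 14 to 64 mm above the bench; its outer face lies at chest x = -105 mm minus the joint value. Either drawer may stick out further than the other.
- lower_drawer_pull (a point): Middle of the foremost face of the lower drawer's pull, a strip 308 wide, 12 high, 12 mm proud of the panel (52 to 64 mm above the bench; the point is at 58). When home it is at chest x = -117 mm.
- lid (a joint): Lid angle, rad: 0 = shut, positive = raised. Starts 0.6 to 0.95. The hinge is stiff (1.2 N m friction): the lid stays where it is left and takes roughly 2 to 6 N at its front edge to push down.
- lid_hinge (a point): Middle of the lid's hinge line, which runs along the chest's y on the back of the rim: chest x = +100 mm, height 138 mm. Shutting swings the front of the lid towards the chest's -x and down.
- lid_front_edge (a point): Middle of the lid's top front edge. The lid is a pan 204 x 324 mm, 30 mm deep; its flat top sheet, the face to push on, is 30 mm above the hinge line when shut, and this point is 200 mm in front of the hinge. When the lid is shut this point is 168 mm above the bench.
- carry_handle (a joint): Steel carry handle on the lid's top, a U 120 wide and 38 deep, 4 mm bar radius, pivoted midway at 110 mm in front of the hinge line and folded flat towards the hinge; angle in rad, 0 = folded flat, as it starts and should stay. It covers 68 to 114 mm in front of the hinge line and stands 10 mm above the top sheet.
- impact_socket: Loose black impact socket, 32 mm diameter, 34 high, upright in the chest's till, in the left half (chest +y). Origin: centre of its underside. Leave it alone.
- bearing: Loose ball bearing, 72 mm diameter, 18 high, flat on the bench to the left of the chest (+y). Origin: centre of its underside. Leave it alone.
- sleeve: Loose dark steel sleeve, 60 mm diameter, 85 high, upright on the bench to the right of the chest (-y). Origin: centre of its underside. Leave it alone.
- spray_can: Blue spray can, 58 mm diameter, 170 high, upright on the bench to the right of the chest (-y), behind the sleeve. Origin: centre of its underside. Leave it alone.

How it is judged:
By the outcome, as a careful person would: the job done as asked, in the order asked, and still so for the second after the job is handed in, with the robot touching nothing.
It also fails if it takes over 51 s, if anything falls off the work surface, if the arm or the gripper's body presses on something with over 40 N, if the wrist force passes 120 N, or if a joint passes its speed limit or range.

ROBOT

A 7-joint arm with a two-finger parallel gripper is mounted at the origin on the work surface. World frame = base frame: x ahead of the robot, y to its left, z up, the work surface at z = 0. Lengths are in m, angles in rad, forces in N, time in s.
With the tool pointing down it reaches from about 0.4 to 0.85 m from the base axis. Payload 10.4 kg.
Tool frame: the origin (TCP) lies midway between the tips of the shut fingers; the grasp point (between the pads) lies 19 mm behind it; z points along the fingers, y is the line along which they close (so a half turn about z gives the same grasp; the last joint's range is limited). The gripper opens to 87 mm and grips with 3 to 60 N. Pads are 19 mm wide; open, the fingers measure 117 mm over their backs; the gripper's body (75 mm by 190 mm) begins 51 mm behind the grasp point.
Start: joints at [-1.269, 0.332, -0.065, 1.46, 0.022, 1.35, -0.088], TCP at [0.199, 0.592, 0.223] pointing down, gripper open.
Joint ranges: [-2.6, 2.6], [-0.5, 2.12], [-1.47, 1.34], [0.16, 2.42], [-1.27, 4.41], [0.06, 2.06], [-2.6, 2.6]. Speed limits (rad/s): [2.22, 2.22, 2.79, 2.79, 3.14, 3.14, 3.14].

INTERFACE

Orientations are given as [roll, pitch, yaw] about the fixed x, y, z axes, in that order (R = Rz(yaw) Ry(pitch) Rx(roll)).
In Python, from workcell import arm gives the robot as it stands. The module is installed in compiled form; this text tells all that it offers.
- The arm moves only by the tool send_rows, never from a script. Its arguments are lists of equal length, an entry for each row: "jaw": the closure, from -1 (fully open) to 1 (shut), so that 0 is half open; "delta_pos": the shift along the tool's x, y, z in mm, a list of three; "yaw": the turn about the tool's z in rad. In form: {"jaw": [jaw, ...], "delta_pos": [[x, y, z], ...], "yaw": [yaw, ...]}. A call has exactly 10 rows; each row shifts and turns the commanded pose from where the row before left it, along the tool's axes as they then stand; what a row does not reach is not made up. A row lasts 1/8 s, in which the tool goes at most 62.5 mm and 10.7 degrees, less where a joint would pass 70% of its speed; a pose out of reach is approached as far as the arm can. A call is refused whole if a number of a shift passes 62.5 or a number of a turn 0.188, either way. A call with a gripper value outside its range is refused whole. The fingers move at their own pace and stop on an object; "grip_force" is the grip in N (left out, the last holds). Time passes only in rows, so rows that do not move let the fingers close, or fill a call up. It gives the time, the measured TCP pose, the force, the opening and the grip force at its end, in the units of the state.
- arm.observe(): the state, without advancing time (a new reading comes with each control period).
- arm.get_image(name): name is "scene" or "side" or "wrist"; returns the picture (420x560x3 uint8, blue, green, red); there is no depth.
- arm.calibration(name): a dict with "intrinsics" (3x3 intrinsics, pixels), "rvec" (rotation vector, rad) and "tvec" (3), from world to camera coordinates, as OpenCV has them; the wrist camera has in their place "T_tool_cam" (4x4, takes a point from camera to tool coordinates, whose origin is the TCP and whose axes are the flange's). Camera axes: x right, y down, z forward; pixel columns grow to the right and rows downward; lengths in m; the calibration is good to about 2 mm. A picture is of the moment at which its call begins: read the wrist's pose just before it. calibration takes no time and is no camera call.
- arm.close_job(): hands the job in; it is judged then, once.
The state is a dict: "time_s": time; "qpos": joint angles; "joint_vel": joint speeds; "joint_torque": joint torques, N m; "tcp_pos": TCP position; "orientation": TCP orientation; "wrist_force": force on the tool from outside, world axes, zero at the start; "wrist_torque": the same for the moment, N m; "width": opening from 0.0 (shut) to 1.0 (fully open); "grasp_force": force on a finger pad.
Only numpy, scipy, OpenCV 4.12 (cv2) and the standard library are available. Lean on these libraries where they do the work, as an engineer would, in place of code of your own. Each camera call takes 0.05 s, during which the arm holds its last target. There are 200 camera calls.

## Working session

There is one attempt and no reset: what is moved stays moved. The work goes in short steps, Python scripts to look and compute and a tool call to move; the robot and the scene stay as the last step left them, time stands still between calls to the robot, and variables do not carry over. Pictures are saved under pics/ and viewed, at most 10 in all, crops included, and the job is handed in when it is done.

Besides the shell and the picture viewer there is one more tool, called after "Emit:" in YAML: its name, and indented under it one key for each argument. send_rows: Moves the arm, as the interface text tells. Its arguments: {"type":"object","properties":{"jaw":{"type":"array"},"delta_pos":{"type":"array"},"yaw":{"type":"array"},"grip_force":{"type":"number"}},"required":["jaw","delta_pos","yaw"]}

```bash
mkdir -p pics; python3 - <<'E'
from workcell import arm
import cv2,json
s=arm.observe();print(s)
for n in("scene","side"):
    cv2.imwrite(f"pics/{n}0.png",arm.get_image(n)); print(n,arm.calibration(n))
print(arm.calibration("wrist"))
E
```

```text
{'time_s': 0.0, 'qpos': array([-1.26860128,  0.33287505, -0.06473297,  1.46094539,  0.02160553,
        1.34989651, -0.08850905]), 'joint_vel': array([ 2.00481510e-04,  3.21914207e-04,  1.03947544e-03,  5.19519154e-05,
        1.69758191e-04, -4.29556643e-04,  5.73917529e-04]), 'joint_torque': array([-3.82286305e-05, -6.23262405e+01,  2.49906513e-02, -3.89887691e+01,
       -6.12559053e-02,  3.97784729e-02,  1.19382980e-04]), 'tcp_pos': array([0.19931098, 0.59195702, 0.2217501 ]), 'orientation': array([-3.14016564e+00,  6.09976600e-05,  2.81684206e+00]), 'wrist_force': array([-0.11623738, -0.18051242,  0.57788124]), 'wrist_torque': array([-0.02092756, -0.03765521, -0.02185564]), 'grasp_force': 0.0, 'width': 0.999738361251697}
scene {'intrinsics': array([[408.63048046,   0.        , 281.61051283],
       [  0.        , 408.63048046, 201.93846614],
       [  0.        ,   0.        ,   1.        ]]), 'rvec': array([ 1.51773438, -2.50567584,  0.44422087]), 'tvec': array([0.33403876, 0.55845918, 0.74602636])}
side {'intrinsics': array([[386.87255999,   0.        , 271.67135164],
       [  0.        , 386.87255999, 210.24124599],
       [  0.        ,   0.        ,   1.        ]]), 'rvec': array([ 2.32673355, -0.5552381 ,  0.24844903]), 'tvec': array([-0.54077011,  0.30692836,  0.8780686 ])}
{'intrinsics': array([[367.00780261,   0.        , 287.64605047],
       [  0.        , 367.00780261, 211.4963392 ],
       [  0.        ,   0.        ,   1.        ]]), 'T_tool_cam': array([[-1.67187975e-04, -9.65927400e-01, -2.58813118e-01,
         7.08975393e-02],
       [ 9.99999492e-01, -4.18665323e-04,  9.16539391e-04,
         2.90050772e-04],
       [-9.93666589e-04, -2.58812833e-01,  9.65926980e-01,
        -1.62458711e-01],
       [ 0.00000000e+00,  0.00000000e+00,  0.00000000e+00,
         1.00000000e+00]])}
```

View pics/scene0.png

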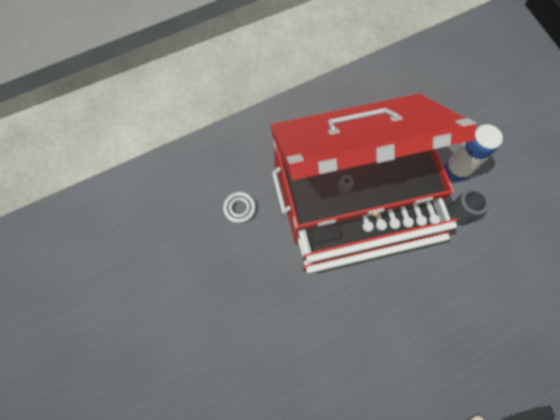

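View pics/side0.png

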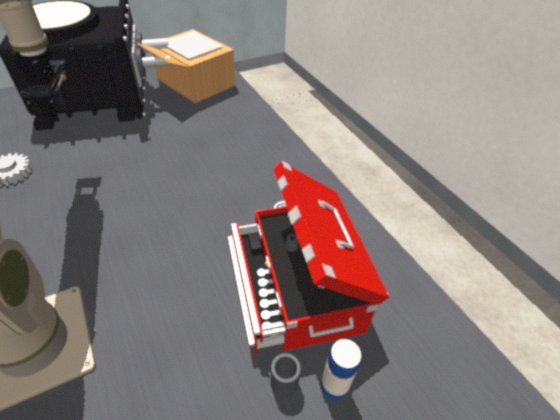

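The scene view shows the chest with both pulls: upper (306,258)-(455,227), lower (306,268)-(449,239). The lid top front edge runs about (275,152)-(475,137). The side view shows the same pulls near (235,240)-(253,340). I'll zoom in for exact corners.

```bash
python3 - <<'E'
import cv2
a=cv2.imread("pics/scene0.png")[90:280,265:505]; cv2.imwrite("pics/c1.png",cv2.resize(a,None,fx=3.3,fy=3.15,interpolation=cv2.INTER_CUBIC) if 0 else cv2.resize(a,None,fx=3,fy=3,interpolation=cv2.INTER_CUBIC))
a=cv2.imread("pics/side0.png")[155:355,220:400]; cv2.imwrite("pics/c2.png",cv2.resize(a,None,fx=3,fy=3,interpolation=cv2.INTER_CUBIC))
E
```

```text
(no output)
```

View pics/c1.png

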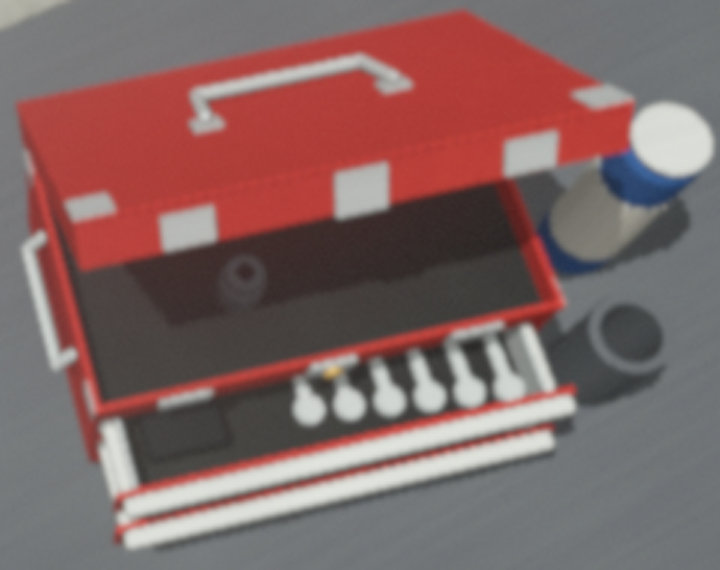

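View pics/c2.png

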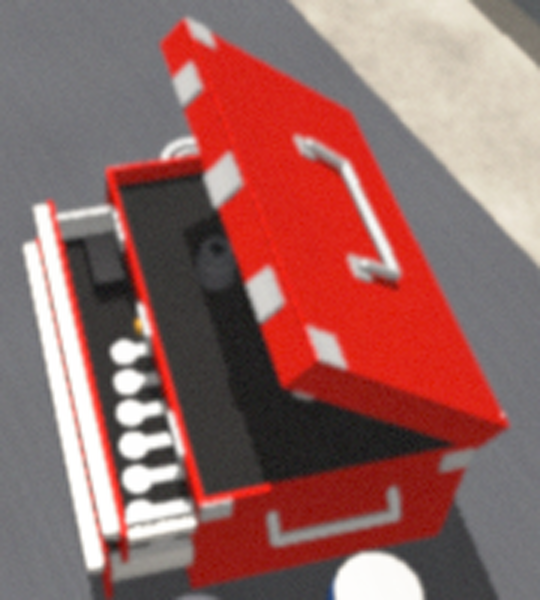

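The zoomed crops show (crop pixels):

| Feature | Scene crop | Side crop |
|---|---|---|
| Rim front corners | (97,415), (563,308) | (110,170), (203,500) |
| Upper pull front edge | (128,514)-(573,412) | (37,206)-(103,540) |
| Lower pull | (128,546)-(553,448) | (25,245)-(92,570) |
| Lid top-front corners | (68,222), (635,100) | (190,18), (315,375) |

```bash
cat > h.py <<'E'
import cv2,numpy as np
from workcell import arm
OFF={"scene":(265,90),"side":(220,155)}
def ray(n,uv,crop=True):
    c=arm.calibration(n);R=cv2.Rodrigues(c["rvec"])[0]
    uv=np.array(uv,float)
    if crop: uv=uv/3+np.array(OFF[n])
    d=R.T@np.linalg.inv(c["intrinsics"])@np.r_[uv,1]
    return -R.T@c["tvec"],d/np.linalg.norm(d)
def plane(n,uv,z,crop=True):
    o,d=ray(n,uv,crop);return o+d*(z-o[2])/d[2]
def tri(a,b,crop=True):
    (o,d),(p,e)=ray("scene",a,crop),ray("side",b,crop)
    t=np.linalg.lstsq(np.c_[d,-e],p-o,rcond=None)[0]
    A,B=o+d*t[0],p+e*t[1];return (A+B)/2,np.linalg.norm(A-B)
E
python3 - <<'E'
from h import *
np.set_printoptions(precision=4,suppress=True)
for n in OFF: print(n,ray(n,(0,0))[0])
P=dict(rimL=((97,415),(110,170),.138),rimR=((563,308),(203,500),.138),upL=((128,514),(37,206),.106),upR=((573,412),(103,540),.106),
loL=((128,546),(25,245),.058),loR=((553,448),(92,570),.058),lidL=((68,222),(190,18),.28),lidR=((635,100),(315,375),.28))
for k,(a,b,z) in P.items(): print(k,plane("scene",a,z)[:2],plane("side",b,z)[:2],*tri(a,b))
c=arm.calibration("side");print(cv2.projectPoints(np.array([[.2,.59,.22]]),c["rvec"],c["tvec"],c["intrinsics"],None)[0])
E
```

```text
scene [0.3942 0.1729 0.8915]
side [ 0.2896 -0.5832  0.8565]
rimL [0.5752 0.0424] [0.5803 0.0347] [0.5799 0.0406 0.1309] 0.006050225838250652
rimR [ 0.4974 -0.2653] [ 0.5034 -0.2687] [ 0.5008 -0.2675  0.1357] 0.0063116023314727255
upL [0.5149 0.0508] [0.518  0.0515] [0.5162 0.0507 0.107 ] 0.0029634164201912095
upR [ 0.4376 -0.2458] [ 0.4374 -0.2499] [ 0.438  -0.2481  0.1018] 0.0004150597012433369
loL [0.5029 0.0539] [0.5046 0.0539] [0.5038 0.0538 0.0581] 0.001647383229273369
loR [ 0.4252 -0.2433] [ 0.4301 -0.2455] [ 0.4278 -0.2446  0.0565] 0.005096171339451671
lidL [0.6455 0.0287] [0.6505 0.033 ] [0.6462 0.029  0.2832] 0.003849117985543026
lidR [ 0.5635 -0.2946] [ 0.5587 -0.2906] [ 0.5602 -0.2917  0.2824] 0.004947806373757478
[[[ 58.8779 111.71  ]]]
```

Emit:
send_rows:
  jaw: [-1, -1, -1, -1, -1, -1, -1, -1, -1, -1]
  delta_pos:
    - [-33, -30, 0]
    - [-33, -30, 0]
    - [-33, -30, 0]
    - [-33, -30, 0]
    - [-33, -30, 0]
    - [-33, -30, 0]
    - [-33, -30, 0]
    - [-33, -30, 0]
    - [-33, -30, 0]
    - [-33, -30, 0]
  yaw: [0, 0, 0, 0, 0, 0, 0, 0, 0, 0]

```text
time_s: 1.35
tcp_pos: [0.4168, 0.2013, 0.2224]
orientation: [-3.142, -0.0, 2.817]
wrist_force: [0.9, 0.6, 0.3]
width: 1.0
grasp_force: 0.0
```

Emit:
send_rows:
  jaw: [-1, -1, -1, -1, -1, -1, -1, -1, -1, -1]
  delta_pos:
    - [-12, -30, 0]
    - [-12, -30, 0]
    - [-12, -30, 0]
    - [-12, -30, 0]
    - [-12, -30, 0]
    - [-12, -30, 0]
    - [-12, -30, 0]
    - [-12, -30, 0]
    - [-12, -28, 0]
    - [0, 0, 0]
  yaw: [0, 0, 0, 0, 0, 0, 0, 0, 0, -0.069]

```text
time_s: 2.6
tcp_pos: [0.433, -0.088, 0.2224]
orientation: [-3.141, -0.0, 2.883]
wrist_force: [0.2, 0.3, 0.4]
width: 1.0
grasp_force: 0.0
```

```bash
python3 - <<'E'
from h import *
s=arm.observe();print(s["time_s"],s["tcp_pos"],s["orientation"],s["qpos"])
a=arm.get_image("scene");b=arm.get_image("side");w=arm.get_image("wrist")
cv2.imwrite("pics/m1.png",np.vstack([np.hstack([cv2.resize(a,(400,300)),cv2.resize(b,(400,300))]),np.hstack([cv2.resize(w,(400,300)),cv2.resize(b[130:330,130:400],(400,300))])]))
E
```

```text
2.6 [ 0.43295149 -0.08803272  0.22238601] [-3.14148437e+00 -1.73337492e-04  2.88314922e+00] [-0.55932127 -0.13315671  0.61401599  1.94230042  0.07933945  1.30932054
  1.34230196]
```

View pics/m1.png

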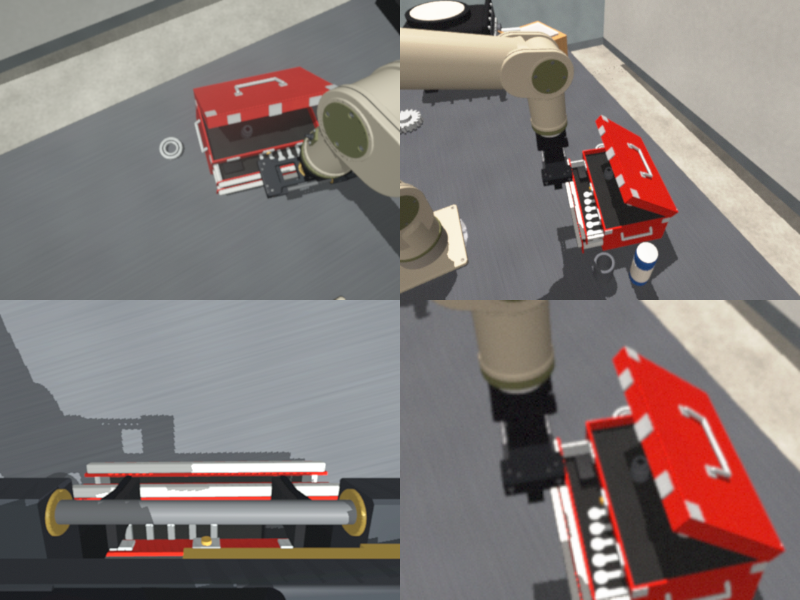

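The gripper is above the drawers: its black body is wide along chest y, with short fingers below (side view around (545,165) in the montage). I need to see the body's shape relative to the fingers before reaching for the lower pull.

```bash
python3 - <<'E'
from h import *
b=arm.get_image("side");w=arm.get_image("wrist")
s=arm.observe();p=s["tcp_pos"];R=cv2.Rodrigues(np.zeros(3))[0]
y=s["orientation"][2];X=np.array([np.cos(y),np.sin(y),0]);Y=np.array([np.sin(y),-np.cos(y),0])
c=arm.calibration("side")
k=[]
for z in(0,.07):
  for a,bb in((.0095,.0585),(-.0095,.0585),(.0095,-.0585),(-.0095,-.0585)) if z==0 else ((.0375,.095),(-.0375,.095),(.0375,-.095),(-.0375,-.095)):
    k.append(p+a*X+bb*Y+[0,0,z])
uv=cv2.projectPoints(np.array(k),c["rvec"],c["tvec"],c["intrinsics"],None)[0][:,0]
cr=cv2.resize(b[150:270,170:280],None,fx=5,fy=5,interpolation=cv2.INTER_CUBIC)
for i,q in enumerate(uv):cv2.circle(cr,tuple(int(v) for v in (q-[170,150])*5),3,(0,255,0) if i<4 else (255,255,0),-1)
cr=cv2.convertScaleAbs(cr,alpha=1.8,beta=20)
cv2.imwrite("pics/g1.png",cr);print(uv)
E
```

```text
[[210.13855039 223.98182125]
 [218.81313806 222.6796056 ]
 [216.68062558 267.14616456]
 [226.21416649 265.536487  ]
 [191.71710273 191.18948829]
 [227.11932986 186.40330935]
 [200.15095002 263.3177882 ]
 [241.86405215 256.39109733]]
```

View pics/g1.png

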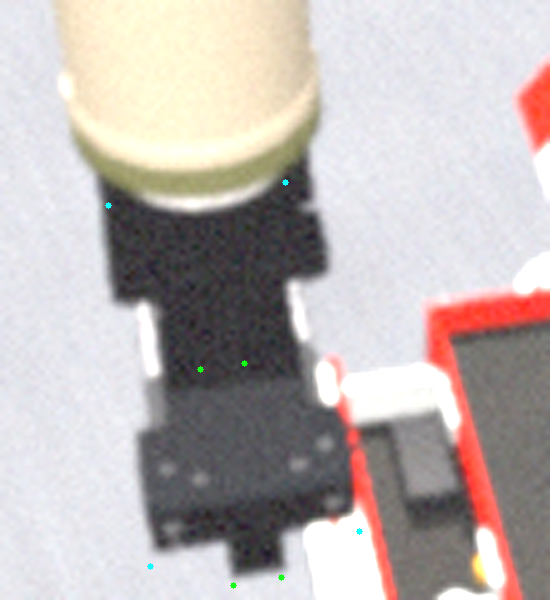

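The overlay agrees with the given body size (±37.5 along tool x, fingers ±9.5). The middle of the body looks narrower. I'll shut the fingers and look again.

Emit:
send_rows:
  jaw: [1, 1, 1, 1, 1, 1, 1, 1, 1, 1]
  delta_pos:
    - [0, 0, 0]
    - [0, 0, 0]
    - [0, 0, 0]
    - [0, 0, 0]
    - [0, 0, 0]
    - [0, 0, 0]
    - [0, 0, 0]
    - [0, 0, 0]
    - [0, 0, 0]
    - [0, 0, 0]
  yaw: [0, 0, 0, 0, 0, 0, 0, 0, 0, 0]

```text
time_s: 4.1
tcp_pos: [0.4333, -0.0857, 0.2225]
orientation: [3.142, -0.0, 2.886]
wrist_force: [-1.1, 0.0, -0.2]
width: 0.021
grasp_force: 0.0
```

```bash
python3 - <<'E'
from h import *
b=arm.get_image("side");w=arm.get_image("wrist");print(arm.observe()["width"])
s=arm.observe();p=s["tcp_pos"];y=s["orientation"][2];X=np.array([np.cos(y),np.sin(y),0]);Y=np.array([np.sin(y),-np.cos(y),0])
c=arm.calibration("side")
cr=cv2.resize(b[160:280,180:260],(400,600),interpolation=cv2.INTER_CUBIC)
cr=cv2.convertScaleAbs(cr,alpha=2.2,beta=30)
T=arm.calibration("wrist");wi=cv2.convertScaleAbs(w,alpha=1.5,beta=20)
M=np.zeros((600,800,3),np.uint8);M[:,:400]=cr;M[:300,400:]=cv2.resize(wi,(400,300))
cv2.imwrite("pics/g2.png",M)
E
```

```text
0.011550053343002117
```

View pics/g2.png

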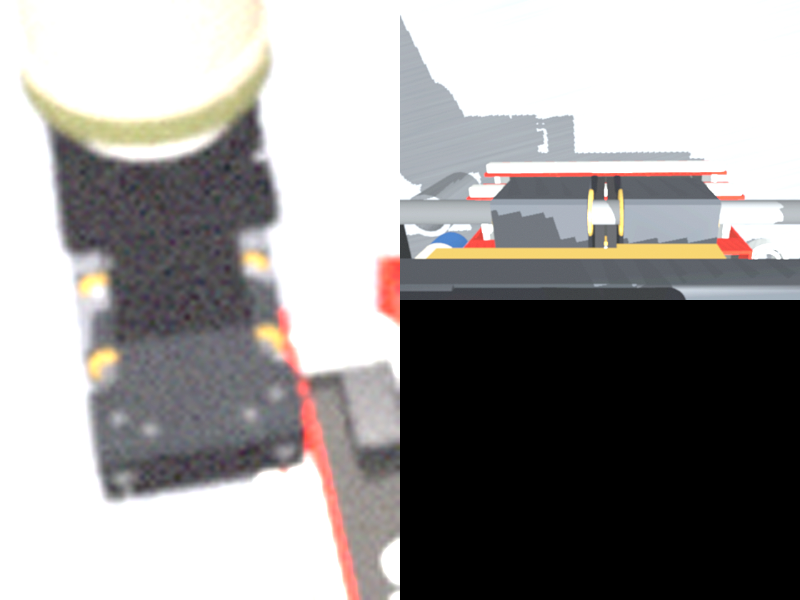

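The gripper has fixed end plates, with the finger carriages on rods, shut at the middle. The body will overhang the case when the fingers reach the lower pull, so I'll push the lower drawer first, slowly, and watch the force.

Emit:
send_rows:
  jaw: [1, 1, 1, 1, 1, 1, 1, 1, 1, 1]
  delta_pos:
    - [0, 0, 20]
    - [0, 0, 20]
    - [0, 0, 20]
    - [0, 0, 20]
    - [0, 0, 20]
    - [0, 0, 20]
    - [0, 0, 20]
    - [0, 0, 14]
    - [0, 0, 9]
    - [0, 0, 0]
  yaw: [0, 0, 0, 0, 0, 0, 0, 0, 0, 0]

```text
time_s: 5.45
tcp_pos: [0.4331, -0.0858, 0.0593]
orientation: [-3.141, -0.001, 2.886]
wrist_force: [-0.5, 0.5, -0.2]
width: 0.001
grasp_force: 0.0
```

Emit:
send_rows:
  jaw: [1, 1, 1, 1, 1, 1, 1, 1, 1, 1]
  delta_pos:
    - [-5, 0, 0]
    - [-5, 0, 0]
    - [-5, 0, 0]
    - [-5, 0, 0]
    - [-5, 0, 0]
    - [-5, 0, 0]
    - [-5, 0, 0]
    - [-5, 0, 0]
    - [-5, 0, 0]
    - [-5, 0, 0]
  yaw: [0, 0, 0, 0, 0, 0, 0, 0, 0, 0]

```text
time_s: 6.7
tcp_pos: [0.4818, -0.0982, 0.0594]
orientation: [3.141, -0.001, 2.886]
wrist_force: [-4.1, 2.1, 0.6]
width: 0.01
grasp_force: 2.2
```

Emit:
send_rows:
  jaw: [1, 1, 1, 1, 1, 1, 1, 1, 1, 1]
  delta_pos:
    - [-2, 0, 0]
    - [-2, 0, 0]
    - [-2, 0, 0]
    - [-2, 0, 0]
    - [-2, 0, 0]
    - [-2, 0, 0]
    - [-2, 0, 0]
    - [-1, 0, 0]
    - [0, 0, 0]
    - [0, 0, 0]
  yaw: [0, 0, 0, 0, 0, 0, 0, 0, 0, 0]

```text
time_s: 7.95
tcp_pos: [0.4963, -0.1024, 0.0596]
orientation: [-3.142, 0.0, 2.886]
wrist_force: [-1.5, 2.5, -1.6]
width: 0.005
grasp_force: 1.3
```

Emit:
send_rows:
  jaw: [1, 1, 1, 1, 1, 1, 1, 1, 1, 1]
  delta_pos:
    - [-1, 0, 0]
    - [-1, 0, 0]
    - [-1, 0, 0]
    - [-1, 0, 0]
    - [-1, 0, 0]
    - [-1, 0, 0]
    - [0, 0, 0]
    - [0, 0, 0]
    - [0, 0, 0]
    - [0, 0, 0]
  yaw: [0, 0, 0, 0, 0, 0, 0, 0, 0, 0]

```text
time_s: 9.2
tcp_pos: [0.5017, -0.1037, 0.0594]
orientation: [-3.142, -0.001, 2.886]
wrist_force: [-5.9, 1.6, 2.0]
width: 0.004
grasp_force: 2.4
```

Emit:
send_rows:
  jaw: [1, 1, 1, 1, 1, 1, 1, 1, 1, 1]
  delta_pos:
    - [-1, 0, 0]
    - [-1, 0, 0]
    - [-1, 0, 0]
    - [-1, 0, 0]
    - [0, 0, 0]
    - [0, 0, 0]
    - [0, 0, 0]
    - [0, 0, 0]
    - [0, 0, 0]
    - [0, 0, 0]
  yaw: [0, 0, 0, 0, 0, 0, 0, 0, 0, 0]

```text
time_s: 10.45
tcp_pos: [0.5012, -0.1036, 0.0585]
orientation: [3.141, -0.01, 2.887]
wrist_force: [-30.7, 7.6, 18.0]
width: 0.005
grasp_force: 12.9
```

Emit:
send_rows:
  jaw: [1, 1, 1, 1, 1, 1, 1, 1, 1, 1]
  delta_pos:
    - [-1, 0, 0]
    - [-1, 0, 0]
    - [0, 0, 0]
    - [0, 0, 0]
    - [0, 0, 0]
    - [0, 0, 0]
    - [0, 0, 0]
    - [0, 0, 0]
    - [0, 0, 0]
    - [0, 0, 0]
  yaw: [0, 0, 0, 0, 0, 0, 0, 0, 0, 0]

```text
time_s: 11.7
tcp_pos: [0.5009, -0.1035, 0.0581]
orientation: [3.141, -0.015, 2.887]
wrist_force: [-44.1, 10.8, 28.5]
width: 0.009
grasp_force: 19.1
```

Force rose to 45 N, so something has stopped the push. I'll back off and look.

Emit:
send_rows:
  jaw: [1, 1, 1, 1, 1, 1, 1, 1, 1, 1]
  delta_pos:
    - [7, 0, 0]
    - [10, 0, 0]
    - [20, 0, 0]
    - [25, 0, 0]
    - [10, 0, 0]
    - [0, 0, 0]
    - [0, 0, 0]
    - [0, 0, 0]
    - [0, 0, 0]
    - [0, 0, 0]
  yaw: [0, 0, 0, 0, 0, 0, 0, 0, 0, 0]

```text
time_s: 12.95
tcp_pos: [0.4382, -0.0871, 0.0595]
orientation: [-3.141, -0.0, 2.886]
wrist_force: [0.7, -0.9, -0.8]
width: 0.006
grasp_force: 0.0
```

```bash
python3 - <<'E'
from h import *
s=arm.observe();print(s["tcp_pos"],s["orientation"])
a=arm.get_image("scene");b=arm.get_image("side");w=arm.get_image("wrist")
for n,i in zip(("scene","side","wrist"),(a,b,w)):cv2.imwrite(f"pics/{n}2.png",i)
M=np.zeros((600,800,3),np.uint8)
M[:600,:400]=cv2.resize(b[205:355,220:320],(400,600),interpolation=cv2.INTER_CUBIC)
M[:300,400:]=cv2.resize(w,(400,300));M[300:,400:]=cv2.resize(a[180:285,290:470],(400,300)[:2])
cv2.imwrite("pics/m2.png",M)
E
```

```text
[ 0.43821658 -0.08707415  0.05945691] [-3.14144097e+00 -6.09321074e-05  2.88572441e+00]
```

View pics/m2.png

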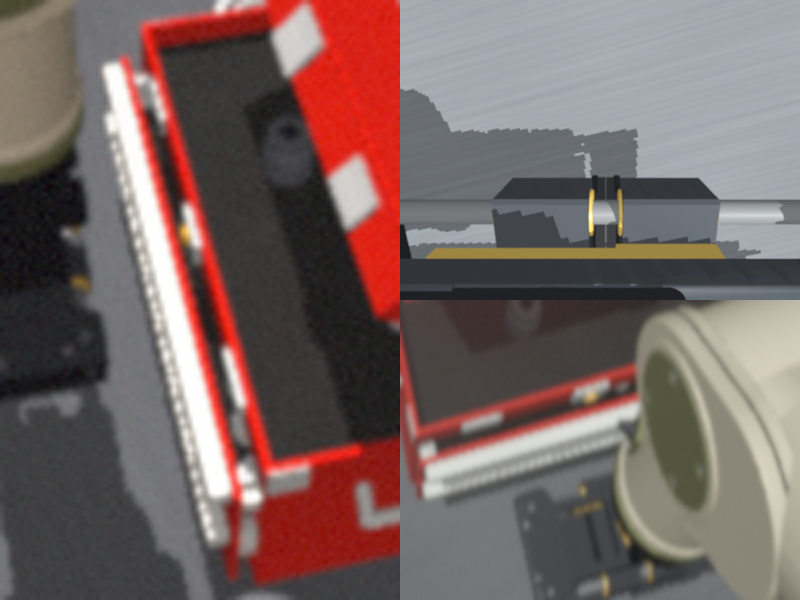

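Both drawers now stand about 13 mm open. The body probably met the till wall, since it is only about 70 mm above the tips. I'll raise the tips so the body clears the 138 mm rim and finish the upper drawer.

Emit:
send_rows:
  jaw: [1, 1, 1, 1, 1, 1, 1, 1, 1, 1]
  delta_pos:
    - [0, 0, -13]
    - [0, 0, -13]
    - [-12, 0, 0]
    - [-12, 0, 0]
    - [-12, 0, 0]
    - [-12, 0, 0]
    - [-8, 0, 0]
    - [-6, 0, 0]
    - [-5, 0, 0]
    - [-4, 0, 0]
  yaw: [0, 0, 0, 0, 0, 0, 0, 0, 0, 0]

```text
time_s: 14.35
tcp_pos: [0.5066, -0.1049, 0.0854]
orientation: [3.141, -0.001, 2.886]
wrist_force: [-1.5, 0.1, 0.4]
width: 0.003
grasp_force: 1.1
```

```bash
cat > st.py <<'E'
from h import *
s=arm.observe();p=s["tcp_pos"];print(s["time_s"],"s,t,z",.967*p[0]-.253*p[1],.253*p[0]+.967*p[1],p[2],s["wrist_force"].round(1),s["wrist_torque"].round(2),s["orientation"].round(3),s["grasp_force"])
E
python3 st.py
```

```text
14.35 s,t,z 0.5163797085437444 0.026737288705410464 0.08537105864594374 [-1.5  0.1  0.4] [ 0.09  0.45 -0.06] [ 3.141e+00 -1.000e-03  2.886e+00] 1.1061460711061954
```

Emit:
send_rows:
  jaw: [1, 1, 1, 1, 1, 1, 1, 1, 1, 1]
  delta_pos:
    - [-1, 0, 0]
    - [-1, 0, 0]
    - [-1, 0, 0]
    - [-1, 0, 0]
    - [-1, 0, 0]
    - [-1, 0, 0]
    - [-1, 0, 0]
    - [-1, 0, 0]
    - [0, 0, 0]
    - [0, 0, 0]
  yaw: [0, 0, 0, 0, 0, 0, 0, 0, 0, 0]

```text
time_s: 15.6
tcp_pos: [0.5114, -0.1061, 0.0851]
orientation: [3.141, -0.007, 2.886]
wrist_force: [-20.5, 6.1, 13.5]
width: 0.003
grasp_force: 10.2
```

```bash
python3 st.py
```

```text
15.6 s,t,z 0.5213175762683673 0.02679683975985725 0.08505404347573964 [-20.5   6.1  13.5] [1.17 3.95 0.04] [ 3.141 -0.007  2.886] 10.194806791841984
```

The upper drawer is home: firm stop at s=0.5215, and it slid past the earlier block, so that block was the body on the till wall. Next I'll try the lower pull with the tips as high as still catches it (top at 64 mm), so the body may clear the rim.

Emit:
send_rows:
  jaw: [1, 1, 1, 1, 1, 1, 1, 1, 1, 1]
  delta_pos:
    - [10, 0, 0]
    - [10, 0, 0]
    - [0, 0, 12]
    - [0, 0, 10.5]
    - [0, 0, 0]
    - [0, 0, 0]
    - [-3, 0, 0]
    - [-3, 0, 0]
    - [-2, 0, 0]
    - [0, 0, 0]
  yaw: [0, 0, 0, 0, 0, 0, 0, 0, 0, 0]

```text
time_s: 16.85
tcp_pos: [0.5017, -0.1036, 0.0626]
orientation: [3.142, -0.003, 2.886]
wrist_force: [-7.8, 2.1, 3.5]
width: 0.006
grasp_force: 2.0
```

```bash
python3 st.py
```

```text
16.85 s,t,z 0.5113391273178977 0.026783481059221598 0.06263756938720301 [-7.8  2.1  3.5] [0.39 1.02 0.39] [ 3.142e+00 -3.000e-03  2.886e+00] 1.9753450714051723
```

Emit:
send_rows:
  jaw: [1, 1, 1, 1, 1, 1, 1, 1, 1, 1]
  delta_pos:
    - [2, 0, 0]
    - [0, 0, -0.8]
    - [0, 0, 0]
    - [-1, 0, 0]
    - [-1, 0, 0]
    - [-1, 0, 0]
    - [0, 0, 0]
    - [0, 0, 0]
    - [0, 0, 0]
    - [0, 0, 0]
  yaw: [0, 0, 0, 0, 0, 0, 0, 0, 0, 0]

```text
time_s: 18.1
tcp_pos: [0.502, -0.1036, 0.0634]
orientation: [3.141, -0.004, 2.887]
wrist_force: [-13.7, 2.8, 9.0]
width: 0.004
grasp_force: 3.2
```

```bash
python3 st.py
```

```text
18.1 s,t,z 0.5116140332115148 0.026789624464730516 0.06343549019908845 [-13.7   2.8   9. ] [0.69 1.78 0.84] [ 3.141 -0.004  2.887] 3.2076957778190263
```

Wrist torque about z puts the contact about 90 mm to the left, so the left end plate is what touches, not the carriage at the fingers. I'll push near the left end of the pull instead. Turning the tool 0.2 rad puts one end plate beyond the case side and the other further back.

Emit:
send_rows:
  jaw: [1, 1, 1, 1, 1, 1, 1, 1, 1, 1]
  delta_pos:
    - [15, 0, 0]
    - [15, 0, 0]
    - [0, 29, 0]
    - [0, 29, 0]
    - [0, 29, 0]
    - [0, 29, 0]
    - [0, 0, 2]
    - [0, 0, 0]
    - [0, 0, 0]
    - [0, 0, 0]
  yaw: [0, 0, 0, 0, 0, 0, 0, 0.1, 0.1, 0]

```text
time_s: 19.35
tcp_pos: [0.5039, 0.0149, 0.0618]
orientation: [-3.141, 0.0, 2.685]
wrist_force: [0.2, 0.1, -0.2]
width: 0.005
grasp_force: 0.0
```

```bash
python3 st.py
```

```text
19.35 s,t,z 0.4834911352037373 0.14184346145355836 0.06176310701395356 [ 0.2  0.1 -0.2] [ 0.01  0.05 -0.03] [-3.141  0.     2.685] 0.0
```

Emit:
send_rows:
  jaw: [1, 1, 1, 1, 1, 1, 1, 1, 1, 1]
  delta_pos:
    - [-6.9, 1.4, 0]
    - [-6.9, 1.4, 0]
    - [-4.9, 1, 0]
    - [-2, 0.4, 0]
    - [-2, 0.4, 0]
    - [-2, 0.4, 0]
    - [-1, 0.2, 0]
    - [-1, 0.2, 0]
    - [0, 0, 0]
    - [0, 0, 0]
  yaw: [0, 0, 0, 0, 0, 0, 0, 0, 0, 0]

```text
time_s: 20.6
tcp_pos: [0.5255, 0.01, 0.0606]
orientation: [-3.139, -0.011, 2.688]
wrist_force: [-28.3, 4.5, 15.5]
width: 0.008
grasp_force: 14.4
```

```bash
python3 st.py
```

```text
20.6 s,t,z 0.5056205077175899 0.14261851843595622 0.06061388171054914 [-28.3   4.5  15.5] [0.88 3.7  0.44] [-3.139 -0.011  2.688] 14.351256899535656
```

The carriage blocks too. One option is left: half-open the fingers and turn the tool so the chest's front-left corner sits in the gap between them, with the rear finger's inner corner pushing the end of the lower pull. I'll check clearances to the side handle and lid first.

```bash
python3 - <<'E'
from h import *
np.set_printoptions(precision=4,suppress=True)
ch=lambda p:(.967*p[0]-.253*p[1]-.648,.253*p[0]+.967*p[1]-.026)
for uv in((58,368),(72,355),(25,245),(45,236),(97,415),(40,195)):
  for z in(.09,.11,.138): print(uv,z,np.array(ch(plane("scene",uv,z)))*1e3)
c=arm.calibration("side")
for h in(.1,.15,.2,.25):print(h,(cv2.projectPoints(np.array([[.4331,-.0870,.2224+h]]),c["rvec"],c["tvec"],c["intrinsics"],None)[0][0,0]-[170,150])*5)
T=arm.calibration("wrist")
E
```

```text
(58, 368) 0.09 [-50.5624 173.629 ]
(58, 368) 0.11 [-57.0511 175.309 ]
(58, 368) 0.138 [-66.1353 177.661 ]
(72, 355) 0.09 [-43.492  162.0445]
(72, 355) 0.11 [-50.1571 164.0136]
(72, 355) 0.138 [-59.4884 166.7703]
(25, 245) 0.09 [ 45.0062 175.64  ]
(25, 245) 0.11 [ 36.1326 177.2698]
(25, 245) 0.138 [ 23.7097 179.5516]
(45, 236) 0.09 [ 48.6956 160.1309]
(45, 236) 0.11 [ 39.73   162.1478]
(45, 236) 0.138 [ 27.1782 164.9713]
(97, 415) 0.09 [-89.2885 155.4158]
(97, 415) 0.11 [-94.8109 157.5503]
(97, 415) 0.138 [-102.5422  160.5386]
(40, 195) 0.09 [ 81.3362 156.3942]
(40, 195) 0.11 [ 71.5561 158.5043]
(40, 195) 0.138 [ 57.864  161.4584]
0.1 [218.9298 306.5321]
0.15 [206.5867 211.0922]
0.2 [192.8984 105.2512]
0.25 [177.6325 -12.7892]
```

Side handle: chest x −55..45, y up to 176, so the front finger clears it at y≈182. The wrist starts about 0.155 m above the tips and clears the lid edge by about 8 mm. Proceeding.

Emit:
send_rows:
  jaw: [1, 1, -0.2, -0.2, -0.2, -0.2, -0.2, -0.2, -0.2, -0.2]
  delta_pos:
    - [14.7, -3, 0]
    - [14.7, -3, 0]
    - [5.5, 27, 0]
    - [5.5, 27, 0]
    - [0, 0, 0]
    - [0, 0, 0]
    - [0, 0, 0]
    - [0, 0, 0]
    - [0, 0, 0.5]
    - [0, 0, 0]
  yaw: [0, 0, 0, 0, 0.163, 0.163, 0.163, 0.163, 0, 0]

```text
time_s: 21.85
tcp_pos: [0.5152, 0.0698, 0.0614]
orientation: [3.141, -0.0, 2.038]
wrist_force: [0.9, 0.6, 0.0]
width: 0.594
grasp_force: 0.0
```

```bash
python3 st.py; python3 - <<'E'
from h import *
s=arm.observe();print(s["width"],s["qpos"].round(2))
cv2.imwrite("pics/scene3.png",arm.get_image("scene"))
a=cv2.imread("pics/scene3.png")[110:290,230:470];cv2.imwrite("pics/c3.png",cv2.convertScaleAbs(cv2.resize(a,None,fx=3.2,fy=3.2,interpolation=cv2.INTER_CUBIC),alpha=1.5,beta=15))
E
```

```text
21.85 s,t,z 0.4805801797212993 0.19783373433093465 0.06136304343094921 [0.9 0.6 0. ] [-0.04  0.03  0.02] [ 3.141 -0.     2.038] 0.0
0.5943469710998186 [-0.85  0.31  0.72  1.95 -0.25  0.97  0.46]
```

View pics/c3.png

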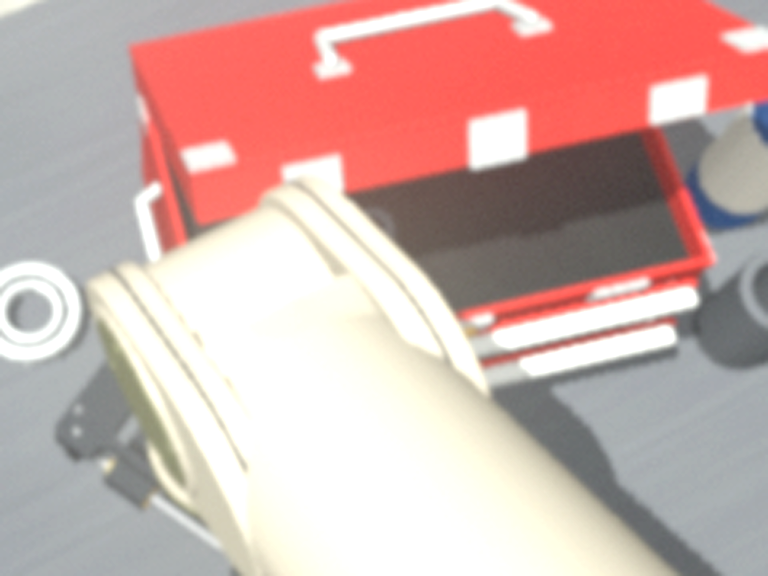

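Emit:
send_rows:
  jaw: [-0.2, -0.2, -0.2, -0.2, -0.2, -0.2, -0.2, -0.2, -0.2, -0.2]
  delta_pos:
    - [-5.2, 6, 0]
    - [-5.2, 6, 0]
    - [-5.2, 6, 0]
    - [-5.2, 6, 0]
    - [-5.2, 6, 0]
    - [-2.6, 3, 0]
    - [-2.6, 3, 0]
    - [-2, 2.3, 0]
    - [0, 0, 0]
    - [0, 0, 0]
  yaw: [0, 0, 0, 0, 0, 0, 0, 0, 0, 0]

```text
time_s: 23.15
tcp_pos: [0.5644, 0.0571, 0.0613]
orientation: [-3.142, -0.0, 2.034]
wrist_force: [-0.2, -0.0, 1.1]
width: 0.597
grasp_force: 0.0
```

```bash
python3 st.py
```

```text
23.15 s,t,z 0.5313173394777502 0.19801607979150687 0.06131559618562388 [-0.2 -0.   1.1] [-0.06 -0.01 -0.03] [-3.142 -0.     2.034] 0.0
```

Free so far. Now slow 1.3 mm rows, with contact expected at s≈0.534.

Emit:
send_rows:
  jaw: [-0.2, -0.2, -0.2, -0.2, -0.2, -0.2, -0.2, -0.2, -0.2, -0.2]
  delta_pos:
    - [-0.9, 1, 0]
    - [-0.9, 1, 0]
    - [-0.9, 1, 0]
    - [-0.9, 1, 0]
    - [-0.9, 1, 0]
    - [0, 0, 0]
    - [0, 0, 0]
    - [0, 0, 0]
    - [0, 0, 0]
    - [0, 0, 0]
  yaw: [0, 0, 0, 0, 0, 0, 0, 0, 0, 0]

```text
time_s: 24.4
tcp_pos: [0.571, 0.0553, 0.0613]
orientation: [3.141, -0.0, 2.034]
wrist_force: [-1.7, 0.5, 0.7]
width: 0.6
grasp_force: 0.7
```

```bash
python3 st.py
```

```text
24.4 s,t,z 0.5381904295263341 0.197917038842579 0.061344220875580543 [-1.7  0.5  0.7] [ 0.07  0.26 -0.01] [ 3.141 -0.     2.034] 0.726795494556427
```

That is about 2 N, so the drawer is sliding. Continuing to the stop, expected at s≈0.5445.

Emit:
send_rows:
  jaw: [-0.2, -0.2, -0.2, -0.2, -0.2, -0.2, -0.2, -0.2, -0.2, -0.2]
  delta_pos:
    - [-0.9, 1, 0]
    - [-0.9, 1, 0]
    - [-0.9, 1, 0]
    - [-0.9, 1, 0]
    - [0, 0, 0]
    - [0, 0, 0]
    - [0, 0, 0]
    - [0, 0, 0]
    - [0, 0, 0]
    - [0, 0, 0]
  yaw: [0, 0, 0, 0, 0, 0, 0, 0, 0, 0]

```text
time_s: 25.65
tcp_pos: [0.5763, 0.0538, 0.0614]
orientation: [3.141, -0.0, 2.034]
wrist_force: [-1.3, 1.0, 0.9]
width: 0.597
grasp_force: 0.4
```

```bash
python3 st.py
```

```text
25.65 s,t,z 0.5436321750419062 0.19779228183641961 0.06136307547635968 [-1.3  1.   0.9] [ 0.08  0.18 -0.01] [ 3.141 -0.     2.034] 0.4271919932216406
```

Emit:
send_rows:
  jaw: [-0.2, -0.2, -0.2, -0.2, -0.2, -0.2, -0.2, -0.2, -0.2, -0.2]
  delta_pos:
    - [-0.7, 0.8, 0]
    - [-0.7, 0.8, 0]
    - [-0.7, 0.8, 0]
    - [0, 0, 0]
    - [0, 0, 0]
    - [0, 0, 0]
    - [0, 0, 0]
    - [0, 0, 0]
    - [0, 0, 0]
    - [0, 0, 0]
  yaw: [0, 0, 0, 0, 0, 0, 0, 0, 0, 0]

```text
time_s: 26.9
tcp_pos: [0.5778, 0.0534, 0.061]
orientation: [-3.139, -0.002, 2.034]
wrist_force: [-8.4, 2.7, 5.1]
width: 0.601
grasp_force: 4.8
```

```bash
python3 st.py
```

```text
26.9 s,t,z 0.5451754486545944 0.19782519379620692 0.060950389454927534 [-8.4  2.7  5.1] [ 0.38  1.95 -0.25] [-3.139e+00 -2.000e-03  2.034e+00] 4.760227063670754
```

Firm stop at s=0.545, with the torque ratio showing contact at the tips, so the lower drawer is home. Back off, rise, shut the fingers and turn back for the lid.

Emit:
send_rows:
  jaw: [-0.2, -0.2, -0.2, 1, 1, 1, 1, 1, 1, 1]
  delta_pos:
    - [10, -11.5, 0]
    - [19.7, -22.7, 0]
    - [26, -30, 0]
    - [0, 0, -45]
    - [0, 0, -45]
    - [0, 0, -45]
    - [0, 0, -45]
    - [0, 0, -45]
    - [0, 0, -45]
    - [0, 0, 0]
  yaw: [0, 0, 0, 0, -0.171, -0.171, -0.171, -0.171, -0.171, 0]

```text
time_s: 28.15
tcp_pos: [0.4987, 0.0738, 0.3345]
orientation: [3.138, 0.005, 2.89]
wrist_force: [-0.0, -0.4, -0.4]
width: 0.007
grasp_force: 0.0
```

```bash
python3 st.py; python3 - <<'E'
from h import *
a=arm.get_image("scene");b=arm.get_image("side");cv2.imwrite("pics/scene4.png",a);cv2.imwrite("pics/side4.png",b)
M=np.zeros((600,800,3),np.uint8)
M[:,:400]=cv2.resize(b[205:355,220:320],(400,600),interpolation=cv2.INTER_CUBIC)
M[:300,400:]=cv2.resize(b[130:370,180:400],(400,300));M[300:,400:]=cv2.resize(a[90:285,240:500],(400,300))
cv2.imwrite("pics/m4.png",M)
E
```

```text
28.15 s,t,z 0.4635415272956236 0.19754785747866893 0.3345395827031666 [-0.  -0.4 -0.4] [ 0.06 -0.09 -0.01] [3.138 0.005 2.89 ] 0.0
```

View pics/m4.png

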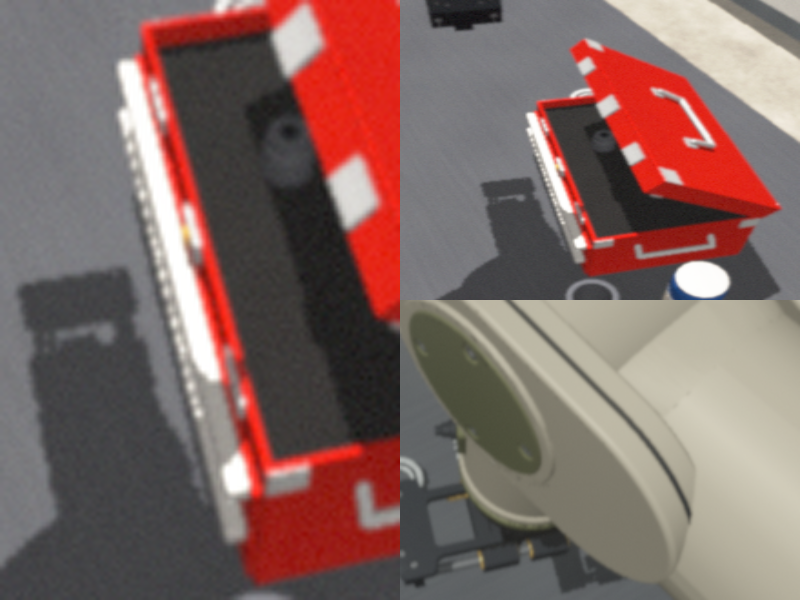

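Both drawers are flush and home; the lid is still raised and the parts are unmoved. Now over the lid's front edge, at its middle.

Emit:
send_rows:
  jaw: [1, 1, 1, 1, 1, 1, 1, 1, 1, 1]
  delta_pos:
    - [-18, -19, 0]
    - [-18, -19, 0]
    - [-18, -19, 0]
    - [-18, -19, 0]
    - [-18, -19, 0]
    - [-18, -19, 0]
    - [-18, -19, 0]
    - [-18, -19, 0]
    - [-16, -19, 0]
    - [0, 0, 15]
  yaw: [0, 0, 0, 0, 0, 0, 0, 0, 0, 0]

```text
time_s: 29.5
tcp_pos: [0.609, -0.1341, 0.3151]
orientation: [-3.14, -0.0, 2.884]
wrist_force: [-0.3, -0.8, 0.6]
width: 0.007
grasp_force: 0.0
```

```bash
python3 st.py
```

```text
29.5 s,t,z 0.6227879820409528 0.024437279686896157 0.3150509694392722 [-0.3 -0.8  0.6] [-0.01 -0.01  0.  ] [-3.14  -0.     2.884] 0.0
```

Emit:
send_rows:
  jaw: [1, 1, 1, 1, 1, 1, 1, 1, 1, 1]
  delta_pos:
    - [0, 0, 14]
    - [0, 0, 10]
    - [0, 0, 6]
    - [4.8, 0, 6.4]
    - [4.8, 0, 6.4]
    - [4.8, 0, 6.4]
    - [4.8, 0, 6.4]
    - [4.8, 0, 6.4]
    - [4, 0, 6.4]
    - [4, 0, 6.4]
  yaw: [0, 0, 0, 0, 0, 0, 0, 0, 0, 0]

```text
time_s: 30.75
tcp_pos: [0.5778, -0.1234, 0.241]
orientation: [3.142, -0.0, 2.889]
wrist_force: [-0.6, 0.6, 3.1]
width: 0.007
grasp_force: 1.5
```

```bash
python3 st.py
```

```text
30.75 s,t,z 0.5899392147697647 0.026886428913512547 0.24101420306138271 [-0.6  0.6  3.1] [0.21 0.05 0.  ] [ 3.142 -0.     2.889] 1.4734267046196692
```

Emit:
send_rows:
  jaw: [1, 1, 1, 1, 1, 1, 1, 1, 1, 1]
  delta_pos:
    - [4, 0, 7]
    - [4, 0, 7]
    - [3.5, 0, 7]
    - [3, 0, 7]
    - [2.5, 0, 7]
    - [2, 0, 7]
    - [2, 0, 6]
    - [1.5, 0, 5]
    - [1, 0, 4]
    - [0, 0, 2]
  yaw: [0, 0, 0, 0, 0, 0, 0, 0, 0, 0]

```text
time_s: 32.0
tcp_pos: [0.5551, -0.1175, 0.1822]
orientation: [3.142, -0.001, 2.889]
wrist_force: [-1.3, 1.2, 2.5]
width: 0.001
grasp_force: 1.1
```

```bash
python3 st.py
```

```text
32.0 s,t,z 0.5665038828456316 0.02677905356505174 0.18221853388127204 [-1.3  1.2  2.5] [ 0.04  0.33 -0.01] [ 3.142e+00 -1.000e-03  2.889e+00] 1.0515358123484475
```

Emit:
send_rows:
  jaw: [1, 1, 1, 1, 1, 1, 1, 1, 1, 1]
  delta_pos:
    - [0.5, 0, 3]
    - [0.5, 0, 2]
    - [0, 0, 2]
    - [0, 0, 2]
    - [0, 0, 2]
    - [0, 0, 1.5]
    - [0, 0, 1]
    - [0, 0, 1]
    - [0, 0, 0]
    - [0, 0, 0]
  yaw: [0, 0, 0, 0, 0, 0, 0, 0, 0, 0]

```text
time_s: 33.25
tcp_pos: [0.5544, -0.1173, 0.1689]
orientation: [3.141, -0.0, 2.889]
wrist_force: [-6.9, 1.2, 13.3]
width: 0.006
grasp_force: 6.3
```

```bash
python3 st.py
```

```text
33.25 s,t,z 0.5658144697191456 0.02685674877912035 0.1689498065082782 [-6.9  1.2 13.3] [ 0.43  1.45 -0.01] [ 3.141 -0.     2.889] 6.321638971567154
```

Emit:
send_rows:
  jaw: [1, 1, 1, 1, 1, 1, 1, 1, 1, 1]
  delta_pos:
    - [0, 0, 0.7]
    - [0, 0, 0.7]
    - [0, 0, 0]
    - [0, 0, 0]
    - [0, 0, 0]
    - [0, 0, 0]
    - [0, 0, 0]
    - [0, 0, 0]
    - [0, 0, 0]
    - [0, 0, 0]
  yaw: [0, 0, 0, 0, 0, 0, 0, 0, 0, 0]

```text
time_s: 34.5
tcp_pos: [0.5545, -0.1173, 0.1688]
orientation: [3.14, 0.0, 2.889]
wrist_force: [-12.5, 3.6, 27.2]
width: 0.004
grasp_force: 13.4
```

```bash
python3 st.py
```

```text
34.5 s,t,z 0.5658670129868874 0.026821854860350047 0.16883778053461979 [-12.5   3.6  27.2] [0.87 2.96 0.06] [3.14  0.    2.889] 13.377395113930106
```

Hard stop at 0.169 m: the lid is shut. Lift straight off and check.

Emit:
send_rows:
  jaw: [1, 1, 1, 1, 1, 1, 1, 1, 1, 1]
  delta_pos:
    - [0, 0, -5]
    - [0, 0, -20]
    - [0, 0, -30]
    - [0, 0, -30]
    - [30, 0, -30]
    - [30, 0, -10]
    - [30, 0, 0]
    - [30, 0, 0]
    - [0, 0, 0]
    - [0, 0, 0]
  yaw: [0, 0, 0, 0, 0, 0, 0, 0, 0, 0]

```text
time_s: 35.75
tcp_pos: [0.4388, -0.0873, 0.2917]
orientation: [3.141, 0.001, 2.889]
wrist_force: [-0.0, 0.3, -0.0]
width: 0.005
grasp_force: 0.0
```

```bash
python3 st.py; python3 - <<'E'
from h import *
np.set_printoptions(precision=4,suppress=True)
b=arm.get_image("side");cv2.imwrite("pics/side5.png",b)
# side view: red = lid top etc; height check of lid top corners by lowest-u/topmost red points
h=cv2.cvtColor(b,cv2.COLOR_BGR2HSV);m=((h[...,0]<8)|(h[...,0]>172))&(h[...,1]>170)&(h[...,2]>70)
m[:, :200]=0
v,u=np.nonzero(m);ch=lambda p:np.r_[.967*p[0]-.253*p[1]-.648,.253*p[0]+.967*p[1]-.026]*1e3
for n,k in(("top",v.argmin()),("right",u.argmax()),("left",u.argmin())):print(n,u[k],v[k],ch(plane("side",(u[k],v[k]),.168,False)))
# dark till visible?
c=arm.calibration("side")
def wp(x,y,z):return np.array([.967*(x+.648)+.253*(y+.026),-.253*(x+.648)+.967*(y+.026),z])
for x in(-.08,-.02,.03,.08):
  for y in(-.13,0,.13):
    q=cv2.projectPoints(wp(x,y,.168)[None],c["rvec"],c["tvec"],c["intrinsics"],None)[0][0,0].round().astype(int);print((x,y),b[q[1],q[0]],end=" ")
E
```

```text
35.75 s,t,z 0.44637240693463287 0.02655647688387755 0.2917272338651862 [-0.   0.3 -0. ] [ 0.01 -0.05 -0.02] [3.141e+00 1.000e-03 2.889e+00] 0.0
top 324 192 [ 83.3334 160.3193]
right 381 295 [ 103.2487 -155.8883]
left 255 210 [-103.7885  132.7551]
(-0.08, -0.13) [ 26  44 251] (-0.08, 0) [ 20  39 248] (-0.08, 0.13) [ 35  41 244] (-0.02, -0.13) [ 28  41 251] (-0.02, 0) [ 22  40 248] (-0.02, 0.13) [ 26  36 245] (0.03, -0.13) [ 22  39 247] (0.03, 0) [173 178 200] (0.03, 0.13) [ 11  36 245] (0.08, -0.13) [ 14  33 244] (0.08, 0) [ 19  39 246] (0.08, 0.13) [ 18  32 243]
```

The lid lies flat: its corners land at the expected ±100 / ±160 mm on the 168 mm plane, the top is red all over, and the handle is still folded. Handing in.

```bash
python3 -c "
from workcell import arm
print(arm.close_job())"
```

```text
the job is handed in; nothing more can be done
None
```

Both drawers were pushed home first and then the lid was pushed shut; I handed the job in at about 36 s, with one risk: the gripper's body pressed on the till wall during the first lower-drawer push, when wrist force read about 45 N, so it may have passed the 40 N limit.

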